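# Park the sprung test probe and take out the tested driver unit

## Robot

A 6-joint arm with a two-finger parallel gripper is mounted at the origin on the work surface. World frame = base frame: x ahead of the robot, y to its left, z up, the work surface at z = 0. Lengths are in mm, angles in rad, forces in N, time in s.
With the tool pointing down it reaches from about 300 to 775 mm from the base axis. Payload 14.6 kg.
Tool frame: the origin (TCP) lies midway between the tips of the shut fingers; the grasp point (between the pads) lies behind it (manip.grip_depth is the z of the grasp point in the tool frame, in mm); z points along the fingers, y is the line along which they close (so a half turn about z gives the same grasp; the last joint's range is limited). The gripper opens to 94 mm and grips with 3 to 60 N. Pads are 16 mm wide; open, the fingers measure 119 mm over their backs; the gripper's body (75 mm by 177 mm) begins 78 mm behind the grasp point.
Start: joints at [1.247, 0.3, 1.521, -0, 1.321, -0.067], TCP at [139.691, 531.955, 205.446] pointing down, gripper open.
Joint ranges: [-3.03, 3.03], [-0.79, 2.21], [0.23, 2.52], [-1.04, 4.18], [0, 3.07], [-2.55, 2.55]. Speed limits (rad/s): [2.22, 2.22, 2.57, 3.14, 3.14, 3.14].

## Interface

Orientations are given as [roll, pitch, yaw] about the fixed x, y, z axes, in that order (R = Rz(yaw) Ry(pitch) Rx(roll)).
In Python, from cell import manip gives the robot as it stands.
- The arm moves only by the shell command python3 nudge.py [OPENING] [FORCE], which reads ROWS from standard input. ROWS is one flat JSON list of numbers that holds 1 to 5 rows one after another, with no inner brackets; each row has 6 numbers: dx, dy, dz in fractions of the full range, 1 being 250 mm, then a rotation vector rx, ry, rz in shares of pi rad (1.0 is pi rad); each row is the pose to reach, as a shift and turn from the pose commanded when the command began, along the tool's axes at that moment; what a row does not reach only later rows make up. A row lasts 1/10 s, in which the tool goes at most 50 mm and 0.15 rad, less where a joint would pass 70% of its speed; a pose out of reach is approached as far as the arm can. OPENING is the finger opening in mm, set as the command begins (- or left out keeps the last). The fingers move at their own pace and stop on an object; FORCE is the grip in N (left out, the last holds). Time passes only in rows, so rows that do not move let the fingers close. It prints the time, the measured TCP pose, the force, the opening and the grip force at its end. No shift or turn number may pass 1 either way. Input that does not fit is refused with a message, and nothing moves.
- manip.read_state(): the state, without advancing time (a new reading comes with each control period).
- manip.camera(name): name is "side" or "top"; returns (picture, depth): 384x512x3 uint8, red, green, blue; 384x512 float32, mm along the optical axis (not along the pixel's ray), 0 where there is no reading.
- manip.camera_info(name): a dict with "K" (3x3 intrinsics, pixels), "rvec" (rotation vector, rad) and "tvec" (3), from world to camera coordinates, as OpenCV has them. Camera axes: x right, y down, z forward; pixel columns grow to the right and rows downward; lengths in mm; the calibration is good to about 2 mm. A picture is of the moment at which its call begins. camera_info takes no time and is no camera call.
- manip.sign_off(): hands the job in; it is judged then, once.
The state is a dict: "clock": time; "joints": joint angles; "qd": joint speeds; "effort": joint torques, N m; "eef_pos": TCP position; "eef_rot": TCP orientation; "wrist_force": force on the tool from outside, world axes, zero at the start; "moment": the same for the moment, N m; "finger_gap": finger opening in mm; "finger_force": force on a finger pad.
Only numpy, scipy, OpenCV 4.12 (cv2) and the standard library are available. Lean on these libraries where they do the work, as an engineer would, in place of code of your own. Each camera call takes 0.05 s, during which the arm holds its last target. There are 200 camera calls.

## Task

On the test jig, draw the sprung probe carriage back by its knob and shift the knob sideways into the holding notch hidden in the jig, so that the probe stays parked when you let go of it. Only then lift the tested driver unit out of its nest and set it down, without dropping it, flat and right way up in the open undivided tray. The probe must still be parked at the end; leave the other things on the bench where they are.

Things in the scene. Friction and masses are not known exactly. Their poses are not given: they have to be found in the camera images.
- jig: The test jig, fixed: wooden base 270 x 110 x 12 mm carrying a grey steel deck and, next to it, the nest with the unit. Origin on the bench; x points the way the probe is drawn back (away from the unit), y to the side of the holding notch (left when facing along x), z up. Base spans x -145 to 125 mm, y -55 to 55 mm; deck x -30 to 120 mm, y -35 to 35 mm, top 36 mm above the bench.
- nest (a point): Centre of the nest floor, on top of the base, 12 mm above the bench, at x -85 mm, y 0 of the jig. Black walls 6 mm high (top 18 mm above the bench) stand about 1.5 mm around the unit.
- carriage (a joint): How far (m) the aluminium probe carriage is drawn back along the jig's +x; 0 = forward, its black contact arm 18 mm over the unit (arm underside 44 mm, unit top 40 mm above the bench); travel 0.062. A spring pulls it forward with about 4 N at 0, 1.2 N more per 10 mm; let go unparked, it snaps back. Block 80 x 52 mm, top 52 mm above the bench.
- knob (a joint): How far (m) the knob is shifted across the carriage along the jig's +y; 0 = at rest, travel 0.017, returned to 0 by a spring of 2 to 3.5 N. Its hidden 8 mm pin runs in a channel in the deck that blocks the shift after about 1 mm, except before the mouth of the notch: over one 5 mm stretch of carriage travel, unseen and different each time, somewhere between 0.034 and 0.057.
- deck_top (a point): Top of the deck over the middle of the hidden works (x 75, y 0 mm of the jig, 36 mm up). The notch inside is L-shaped: shifted 0.014 or more the pin is past the lip; the carriage spring then draws it 8 to 13 mm forward into the pocket behind the lip, where it stays at carriage 0.026 to 0.044, knob about 0.013: parked. Let go before the lip, the probe snaps back.
- knob_grip (a point): Centre of the knob's head, 77.5 mm above the bench: a black upright cylinder 24 mm in diameter, 30 mm high (62.5 to 92.5 mm above the bench) on a 12 mm stem on the carriage; moves with carriage and knob. At rest at x 15, y -8 mm of the jig. Axes as the jig's.
- unit: The tested driver unit: plain aluminium box 95 (x) x 42 (y) x 28 (z) mm, about 0.16 kg, pale label and a brass contact strip on top. Origin at the centre of its underside, x along its length towards the probe, z up. At the start its underside is 12 mm above the bench.
- tray: Open undivided grey plastic tray, fixed, 130 (x) x 150 (y) x 26 mm high, walls and floor 4 mm thick (the inner floor is 4 mm above the bench). Origin under its centre. It and the parts bin swap places.
- parts_bin: Bystander: box of the same outer size with cross dividers and small components in it; fixed.
- multimeter: Bystander: yellow multimeter 150 x 75 x 34 mm lying flat, origin under its centre.
- screwdriver: Bystander: green-handled screwdriver lying beside the jig, about 200 mm long.
- capacitor: Bystander: black can 30 mm in diameter, 38 mm high, standing beside the jig.
- driver_box: Bystander: white square box 72 x 72 x 30 mm.
- spool: Bystander: solder spool 56 mm in diameter, 40 mm high, standing.
- calculator: Bystander: black desk calculator 120 x 75 x 14 mm, lying flat.

How it is judged (in metres and radians):
On the way, in this order (a step that is already met when the one before it is completed fails the run):
1. the probe is parked in its holding notch and stays there with the gripper off it (value of joint carriage above 0.02 m and value of joint knob above 0.01 m and contact force between the fingers and anything else below 0.2 N), for 0.3 s.
2. the unit is lifted out of its nest with the probe parked (value of joint carriage above 0.02 m and value of joint knob above 0.01 m and height (world z) of unit above 0.035 m), for 0.1 s.
At the end, for the whole second after the job is handed in: The carriage is still parked in its notch by itself (drawn back more than 20 mm, knob shifted more than 10 mm); the unit lies still inside the undivided tray, on its floor (underside within 5 mm of it) and right way up within 0.1 rad (value of joint carriage above 0.02 m and value of joint knob above 0.01 m and x of unit in the frame of tray between -0.06 and 0.06 m and y of unit in the frame of tray between -0.07 and 0.07 m and z of unit in the frame of tray below 0.009 m and angle between unit's own z axis and vertical below 0.1 rad and linear speed of unit below 0.02 m/s and velocity of joint carriage below 0.02 m/s); the robot touches nothing.
It fails at once if the unit is moved more than 15 mm while the probe is not drawn back clear of it (carriage under 20 mm) (distance of unit from where it was at the start of the episode above 0.015 m and value of joint carriage below 0.02 m).
It fails at once if the unit is dropped or thrown (faster than 0.6 m/s with no finger on it) (linear speed of unit above 0.6 m/s and contact force between the fingers and unit below 0.01 N).
It fails at once if another thing on the bench is moved more than 30 mm (distance of any of multimeter, screwdriver, capacitor, driver_box, spool, calculator from where it was at the start of the episode above 0.03 m).
It also fails if it takes over 58 s, if anything falls off the work surface, if the arm or the gripper's body presses on something with over 40 N, if the wrist force passes 120 N, or if a joint passes its speed limit or range.

## Working session

There is one attempt and no reset: what is moved stays moved. The work goes in short steps, Python scripts to look and compute and a shell command to move; the robot and the scene stay as the last step left them, time stands still between calls to the robot, and variables do not carry over. Pictures are saved under pics/ and viewed, at most 10 in all, crops included, and the job is handed in when it is done.

```bash
ls; mkdir -p pics; cat > h.py <<'E'
import numpy as np, cv2
from cell import manip
def cam(n):
    p,d=manip.camera(n); i=manip.camera_info(n)
    K=np.array(i["K"],float);R=cv2.Rodrigues(np.array(i["rvec"],float))[0];t=np.array(i["tvec"],float).ravel()
    return p,d,K,R,t
def save(n,p): cv2.imwrite(f"pics/{n}.png",p[:,:,::-1])
def ray(u,v,z,K,R,t):
    d=R.T@np.linalg.inv(K)@np.array([u,v,1.]);c=-R.T@t
    return c+d*(z-c[2])/d[2]
def cloud(d,K,R,t):
    v,u=np.mgrid[:d.shape[0],:d.shape[1]]
    P=np.stack([(u-K[0,2])/K[0,0]*d,(v-K[1,2])/K[1,1]*d,d],-1)
    return (P-t)@R
E
python3 - <<'E'
from h import *
for n in("top","side"):
    p,d,K,R,t=cam(n);save(n+"0",p);np.savez(n+"0.npz",p=p,d=d,K=K,R=R,t=t);print(n,-R.T@t,K[0,0])
print(manip.grip_depth,manip.read_state())
E
```

```text
cell.py
nudge.py
pics
top [ 515.57737805   79.64828464 1104.79427092] 361.89516796877126
side [375.35657687 779.05390404 968.07792373] 492.1843377300835
-18.8 {'clock': 0.1, 'joints': array([ 1.24741034e+00,  3.00376491e-01,  1.52156025e+00, -7.21932439e-06,
        1.32071934e+00, -6.65951945e-02]), 'qd': array([ 0.00165558, -0.00215555, -0.00187333,  0.00057555,  0.00028729,
       -0.00065789]), 'effort': array([ 1.96765919e-03, -5.32641113e+01, -3.53289771e+01,  7.10595120e-02,
        2.34146143e-02, -7.12920701e-05]), 'eef_pos': array([139.60771373, 531.71957428, 204.94704315]), 'eef_rot': array([-3.14053111e+00, -6.37897771e-05,  2.88480362e+00]), 'wrist_force': array([-0.69521027, -0.60808322, -0.30478435]), 'moment': array([-0.01997325,  0.01977272,  0.01662278]), 'finger_force': 0.0, 'finger_gap': 94.22290323764882}
```

View pics/top0.png

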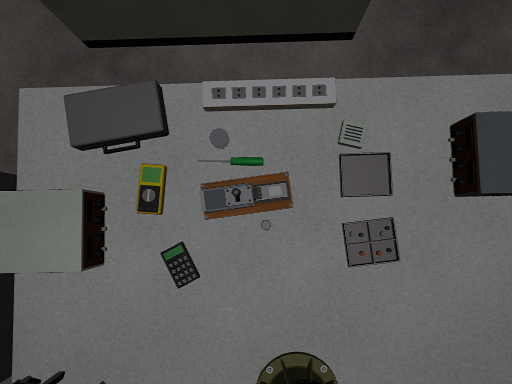

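View pics/side0.png

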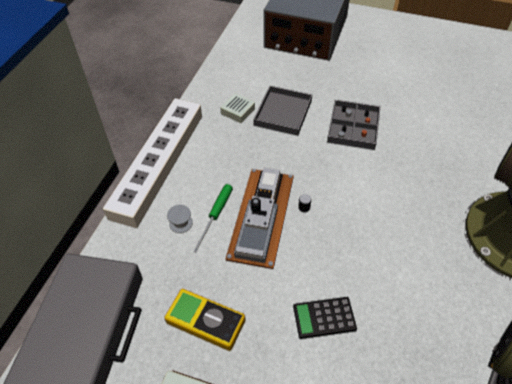

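The top view shows the jig at (247,195) with its +x to the left, the knob at (236,194), the unit at (272,191), the open tray at (365,174) and the parts bin at (370,242). The side view agrees. Next I'll measure them.

```bash
cat > m.py <<'E'
from h import *
from scipy import ndimage as ni
for n in("top","side"):
    f=np.load(n+"0.npz");p,d,K,R,t=[f[k] for k in "pdKRt"]
    hsv=cv2.cvtColor(p,cv2.COLOR_RGB2HSV); P=cloud(d,K,R,t)
    tab=(abs(P[...,0]-450)<250)&(abs(P[...,1]-100)<350)
    print(n,"table z",np.median(P[...,2][tab]))
    m=((hsv[...,0]<18)&(hsv[...,1]>110)&tab).astype(np.uint8)
    m=cv2.morphologyEx(m,cv2.MORPH_CLOSE,np.ones((3,3)))
    c=max(cv2.findContours(m,0,2)[0],key=cv2.contourArea)
    W=np.array([ray(u,v,12,K,R,t)[:2] for u,v in cv2.convexHull(c)[:,0]],np.float32)
    r=cv2.minAreaRect(W);print(" wood",r, "long dir", np.round(cv2.boxPoints(r),1).tolist())
    c0=np.array(r[0])
    near=np.hypot(P[...,0]-c0[0],P[...,1]-c0[1])<130
    k=near&(P[...,2]>80)&(P[...,2]<105);print(" knob",k.sum(),np.median(P[k],0),P[k].min(0),P[k].max(0))
    # knob black by ray on z 92.5
    k2=near&(P[...,2]>85)&(P[...,2]<105)
    if k2.any():
        vv,uu=np.nonzero(k2);print(" knobtop ray",ray(uu.mean(),vv.mean(),92.5,K,R,t))
    # tray: points z 15..35 in region y<-50
    for y0,y1 in((-300,-80),):
        q=(P[...,1]<y1)&(P[...,1]>y0)&(P[...,2]>18)&(P[...,2]<34)&(P[...,0]>250)&(P[...,0]<700)
        l,nn=ni.label(ni.binary_dilation(q))
        for i in range(1,nn+1):
            w=(l==i)&q
            if w.sum()>25:
                vv,uu=np.nonzero(w);T=np.array([ray(u,v,26,K,R,t)[:2] for u,v in zip(uu,vv)],np.float32)
                print(" box",w.sum(),cv2.minAreaRect(T))
    # label/unit
    q=near&(abs(P[...,2]-40)<6)&(hsv[...,1]<40)&(hsv[...,2]>150)
    if q.any():
        vv,uu=np.nonzero(q);T=np.array([ray(u,v,40,K,R,t)[:2] for u,v in zip(uu,vv)],np.float32);print(" label",len(T),cv2.minAreaRect(T))
    x0,x1=(185,305) if n=="top" else (215,325); y0,y1=(150,235) if n=="top" else (150,280)
    save(n+"c",cv2.resize(p[y0:y1,x0:x1],None,fx=4,fy=4,interpolation=cv2.INTER_CUBIC))
E
python3 m.py; python3 -c "
import cv2,numpy as np
a=cv2.imread('pics/topc.png');b=cv2.imread('pics/sidec.png');h=max(a.shape[0],b.shape[0])
a,b=[cv2.copyMakeBorder(i,0,h-i.shape[0],0,0,0) for i in(a,b)];o=np.hstack([a,b]);o=cv2.resize(o,None,fx=.85,fy=.85);print(o.shape);cv2.imwrite('pics/both.png',o)"
```

```text
top table z 0.905382517785942
 wood ((589.1111450195312, 136.8819580078125), (108.83480072021484, 266.70416259765625), 6.396881580352783) long dir [[520.2000122070312, 263.29998779296875], [549.9000244140625, -1.7000000476837158], [658.0, 10.399999618530273], [628.2999877929688, 275.5]]
 knob 58 [593.39584661 162.66968201  92.63375668] [582.82186004 152.23967773  81.35729448] [605.09651302 172.17294878  96.66483657]
 knobtop ray [594.32766753 162.42320433  92.5       ]
 box 238 ((638.443359375, -222.47210693359375), (121.16151428222656, 151.74087524414062), 0.15118522942066193)
 box 407 ((441.2567443847656, -228.61737060546875), (130.03338623046875, 151.43995666503906), 5.560040473937988)
side table z 0.5700113107310694
 wood ((588.8551635742188, 140.13565063476562), (107.53327941894531, 270.58807373046875), 6.517892837524414) long dir [[520.0999755859375, 268.5], [550.7999877929688, -0.4000000059604645], [657.5999755859375, 11.800000190734863], [626.9000244140625, 280.70001220703125]]
 knob 105 [593.62854312 167.63141772  91.13010337] [583.31950834 153.12711765  80.1316967 ] [606.53575466 177.24033713  95.88978498]
 knobtop ray [594.13575384 166.4606266   92.5       ]
 box 289 ((637.9071044921875, -217.43260192871094), (121.17430877685547, 158.4390869140625), 0.11760275810956955)
 box 505 ((441.3200988769531, -223.4385986328125), (129.7167510986328, 158.26878356933594), 5.707356929779053)
 label 402 ((550.4680786132812, 133.32058715820312), (131.3086700439453, 236.64260864257812), 3.337369441986084)
(442, 782, 3)
```

View pics/both.png

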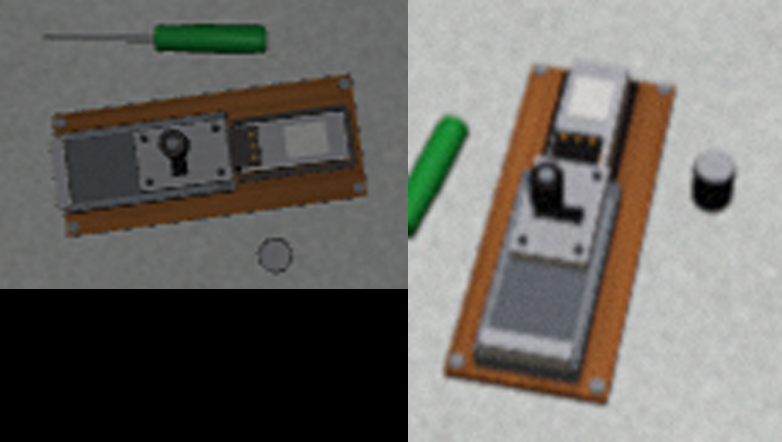

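Careful with the scale: shifts go in shares of 250 mm and turns go in shares of pi rad. That gives: -222 mm is -0.888, -178 mm is -0.712.

```bash
cat > go.py <<'E'
import sys
from h import *
from scipy.spatial.transform import Rotation as Ro
# usage: go.py jx jy z [closing: x|y]  (jig coords of TCP) -> deltas in tool axes from measured pose
O=np.array([587.9,148.4]);ex=np.array([-.112,.9937]);ey=np.array([-.9937,-.112])
s=manip.read_state();T=Ro.from_euler("xyz",s["eef_rot"]).as_matrix();p=s["eef_pos"]
d=p[:2]-O;print("t",s["clock"],"jig pos",(d@ex).round(1),(d@ey).round(1),p[2].round(1),"F jig",(s["wrist_force"][:2]@ex).round(1),(s["wrist_force"][:2]@ey).round(1),s["wrist_force"][2].round(1),"gap",s["finger_gap"].round(1),"q6",s["joints"][5].round(2))
if len(sys.argv)>3:
    x,y,z=map(float,sys.argv[1:4]);g=np.append(O+x*ex+y*ey,z)
    print("tool delta",(T.T@(g-p)).round(1))
    c=sys.argv[4] if len(sys.argv)>4 else "x"
    yv=np.append(ex if c=="x" else ey,0);tz=np.array([0,0,-1.])
    for sg in(1,-1):
        M=np.stack([np.cross(sg*yv,tz),sg*yv,tz],1);print("rotvec",Ro.from_matrix(T.T@M).as_rotvec().round(3))
E
echo '[-0.176, -0.08, 0, 0, 0, 0, -0.356, -0.16, 0, 0, 0, 0, -0.532, -0.24, 0, 0, 0, 0, -0.712, -0.32, 0, 0, 0, 0, -0.888, -0.4, 0, 0, 0, 0]' | python3 nudge.py 60
echo '[-0.176, -0.08, 0, 0, 0, 0, -0.356, -0.16, 0, 0, 0, 0, -0.532, -0.24, 0, 0, 0, 0, -0.712, -0.32, 0, 0, 0, 0, -0.888, -0.4, 0, 0, 0, 0]' | python3 nudge.py
echo '[-0.176, -0.08, 0, 0, 0, -0.0318, -0.356, -0.16, 0, 0, 0, -0.0637, -0.356, -0.16, 0, 0, 0, -0.0955, -0.356, -0.16, 0, 0, 0, -0.1171, -0.356, -0.16, 0, 0, 0, -0.1171]' | python3 nudge.py
python3 go.py 15 -8 61 x
```

```text
clock: 0.6
eef_pos: [330.2, 377.3, 205.3]
eef_rot: [-3.141, -0.0, 2.885]
wrist_force: [0.4, 0.7, -0.1]
finger_gap: 60.7
finger_force: 0.0
clock: 1.1
eef_pos: [519.6, 224.1, 205.2]
eef_rot: [-3.141, -0.0, 2.885]
wrist_force: [0.8, 0.6, 0.6]
finger_gap: 59.8
finger_force: 0.0
clock: 1.6
eef_pos: [594.3, 164.1, 204.9]
eef_rot: [-3.141, -0.001, -3.03]
wrist_force: [-0.3, -0.6, -0.4]
finger_gap: 60.2
finger_force: 0.0Traceback (most recent call last):
  File "go.py", line 7, in <module>
    d=p[:2]-O;print("t",s["clock"],"jig pos",(d@ex).round(1),(d@ey).round(1),p[2].round(1),"F jig",(s["wrist_force"][:2]@ex).round(1),(s["wrist_force"][:2]@ey).round(1),s["wrist_force"][2].round(1),"gap",s["finger_gap"].round(1),"q6",s["joints"][5].round(2))
                                                                                                                                                                                                            ^^^^^^^^^^^^^^^^^^^^^
AttributeError: 'float' object has no attribute 'round'
```

In the tool's units: 143 mm is 0.572, 125 mm is 0.5.

```bash
sed -i 's/s\["finger_gap"\].round(1)/round(s["finger_gap"],1),"ff",round(s["finger_force"],1)/' go.py
echo '[0, 0, 0.18, 0, 0, 0, 0, 0, 0.36, 0, 0, 0, 0, 0, 0.5, 0, 0, 0, 0, 0, 0.572, 0, 0, 0, 0, 0, 0.572, 0, 0, 0]' | python3 nudge.py
echo '[0, 0, 0, 0, 0, 0, 0, 0, 0, 0, 0, 0, 0, 0, 0, 0, 0, 0, 0, 0, 0, 0, 0, 0, 0, 0, 0, 0, 0, 0]' | python3 nudge.py 0 40
python3 go.py 15 -8 61 x
```

```text
clock: 2.1
eef_pos: [592.6, 164.4, 59.7]
eef_rot: [-3.141, -0.005, -3.032]
wrist_force: [0.4, -0.6, 0.1]
finger_gap: 60.1
finger_force: 0.0
clock: 2.6
eef_pos: [594.7, 164.1, 63.2]
eef_rot: [-3.141, 0.001, -3.031]
wrist_force: [-0.8, -0.6, 4.7]
finger_gap: 23.6
finger_force: 24.1
t 2.6 jig pos 14.8 -8.5 63.2 F jig -0.5 0.8 4.7 gap 23.6 ff 24.1 q6 -1.47
tool delta [0.5 0.2 2.2]
rotvec [-0.001  0.001 -0.001]
rotvec [2.00e-03 1.00e-03 3.14e+00]
```

In the tool's units: 30 mm is 0.12, 22 mm is 0.088.

```bash

echo '[0, 0.024, 0, 0, 0, 0, 0, 0.056, 0, 0, 0, 0, 0, 0.088, 0, 0, 0, 0, 0, 0.12, 0, 0, 0, 0, 0, 0.12, 0, 0, 0, 0]' | python3 nudge.py
python3 go.py
echo '[0, 0.004, 0, 0, 0, 0, 0.004, 0.008, 0, 0, 0, 0, 0.008, 0.008, 0, 0, 0, 0, 0.012, 0.008, 0, 0, 0, 0, 0.012, 0.008, 0, 0, 0, 0]' | python3 nudge.py
python3 go.py
```

```text
clock: 3.1
eef_pos: [591.3, 194.1, 63.2]
eef_rot: [-3.14, 0.001, -3.03]
wrist_force: [0.6, -8.2, 6.6]
finger_gap: 23.2
finger_force: 40.0
t 3.1 jig pos 45.1 -8.5 63.2 F jig -8.2 0.3 6.6 gap 23.2 ff 40.0 q6 -1.42
clock: 3.6
eef_pos: [589.7, 195.2, 63.3]
eef_rot: [-3.141, 0.005, -3.031]
wrist_force: [12.1, -4.6, -2.5]
finger_gap: 23.3
finger_force: 40.0
t 3.6 jig pos 46.3 -7.0 63.3 F jig -5.9 -11.5 -2.5 gap 23.3 ff 40.0 q6 -1.42
```

In the tool's units: 2 mm is 0.008, 1 mm is 0.004.

```bash

echo '[0, 0.004, 0, 0, 0, 0, 0, 0.008, 0, 0, 0, 0, 0, 0.008, 0, 0, 0, 0]' | python3 nudge.py >/dev/null; python3 go.py
echo '[0, 0.004, 0, 0, 0, 0, 0, 0.008, 0, 0, 0, 0, 0, 0.008, 0, 0, 0, 0]' | python3 nudge.py >/dev/null; python3 go.py
echo '[0, 0.004, 0, 0, 0, 0, 0, 0.008, 0, 0, 0, 0, 0, 0.008, 0, 0, 0, 0]' | python3 nudge.py >/dev/null; python3 go.py
```

```text
t 3.9 jig pos 47.7 -7.1 63.3 F jig -10.1 -10.3 -0.3 gap 23.1 ff 40.0 q6 -1.42
t 4.2 jig pos 49.8 -7.0 63.3 F jig -9.9 -11.6 -0.7 gap 23.1 ff 40.0 q6 -1.41
t 4.5 jig pos 51.7 -7.0 63.3 F jig -10.8 -11.1 -1.7 gap 23.4 ff 40.0 q6 -1.41
```

In the tool's units: 2 mm is 0.008, 1 mm is 0.004.

```bash

echo '[0, 0.004, 0, 0, 0, 0, 0, 0.008, 0, 0, 0, 0, 0, 0.008, 0, 0, 0, 0]' | python3 nudge.py >/dev/null; python3 go.py
echo '[0, 0.004, 0, 0, 0, 0, 0, 0.008, 0, 0, 0, 0, 0, 0.008, 0, 0, 0, 0]' | python3 nudge.py >/dev/null; python3 go.py
```

```text
t 4.8 jig pos 53.7 -7.1 63.3 F jig -10.2 -11.0 -0.9 gap 23.5 ff 40.0 q6 -1.41
t 5.1 jig pos 55.6 -7.1 63.3 F jig -10.2 -11.4 -0.8 gap 23.6 ff 40.0 q6 -1.4
```

In the tool's units: 2 mm is 0.008, 1 mm is 0.004.

```bash

echo '[0, 0.004, 0, 0, 0, 0, 0, 0.008, 0, 0, 0, 0, 0, 0.008, 0, 0, 0, 0]' | python3 nudge.py >/dev/null; python3 go.py
echo '[0, 0.004, 0, 0, 0, 0, 0, 0.008, 0, 0, 0, 0, 0, 0.008, 0, 0, 0, 0]' | python3 nudge.py >/dev/null; python3 go.py
```

```text
t 5.4 jig pos 57.9 -6.6 63.3 F jig -10.2 -7.3 2.2 gap 23.5 ff 40.0 q6 -1.4
t 5.7 jig pos 60.0 -6.0 63.2 F jig -9.6 -2.1 4.5 gap 23.2 ff 40.0 q6 -1.4
```

```bash

echo '[0.008, 0, 0, 0, 0, 0, 0.016, 0, 0, 0, 0, 0, 0.024, 0, 0, 0, 0, 0, 0.032, 0, 0, 0, 0, 0, 0.032, 0, 0, 0, 0, 0]' | python3 nudge.py >/dev/null; python3 go.py
echo '[0.008, 0, 0, 0, 0, 0, 0.016, 0, 0, 0, 0, 0, 0.024, 0, 0, 0, 0, 0, 0.024, 0, 0, 0, 0, 0]' | python3 nudge.py >/dev/null; python3 go.py
```

```text
t 6.2 jig pos 60.1 2.1 63.2 F jig -9.9 -3.5 4.5 gap 23.6 ff 40.0 q6 -1.39
t 6.6 jig pos 60.0 8.0 63.2 F jig -10.3 -2.7 2.6 gap 22.8 ff 40.0 q6 -1.39
```

In the tool's units: -8 mm is -0.032, -6 mm is -0.024.

```bash

echo '[0, -0.008, 0, 0, 0, 0, 0, -0.016, 0, 0, 0, 0, 0, -0.024, 0, 0, 0, 0, 0, -0.032, 0, 0, 0, 0, 0, -0.032, 0, 0, 0, 0]' | python3 nudge.py >/dev/null; python3 go.py
echo '[0, -0.004, 0, 0, 0, 0, 0, -0.008, 0, 0, 0, 0, 0, -0.012, 0, 0, 0, 0, 0, -0.012, 0, 0, 0, 0]' | python3 nudge.py >/dev/null; python3 go.py
```

```text
t 7.1 jig pos 52.5 7.9 63.2 F jig -6.7 -3.4 3.2 gap 23.4 ff 40.0 q6 -1.41
t 7.5 jig pos 52.0 8.0 63.2 F jig 10.3 -5.6 2.6 gap 23.4 ff 40.0 q6 -1.41
```

```bash

echo '[-0.004, 0.004, 0, 0, 0, 0, -0.008, 0.008, 0, 0, 0, 0, -0.012, 0.008, 0, 0, 0, 0, -0.016, 0.008, 0, 0, 0, 0, -0.016, 0.008, 0, 0, 0, 0]' | python3 nudge.py >/dev/null; python3 go.py
```

```text
t 8.0 jig pos 52.3 4.5 63.2 F jig -2.7 -0.2 7.0 gap 23.5 ff 40.0 q6 -1.41
```

In the tool's units: -100 mm is -0.4, -60 mm is -0.24.

```bash

echo '[0, 0, 0, 0, 0, 0, 0, 0, 0, 0, 0, 0, 0, 0, 0, 0, 0, 0, 0, 0, 0, 0, 0, 0, 0, 0, 0, 0, 0, 0]' | python3 nudge.py 60 >/dev/null; python3 go.py
echo '[0, 0, 0, 0, 0, 0, 0, 0, -0.08, 0, 0, 0, 0, 0, -0.24, 0, 0, 0, 0, 0, -0.4, 0, 0, 0, 0, 0, -0.4, 0, 0, 0]' | python3 nudge.py ; python3 go.py -85 0 163 y
python3 - <<'E'
from h import *
for n in("top","side"):
    p,d,K,R,t=cam(n);np.savez(n+"1.npz",p=p,d=d,K=K,R=R,t=t);save(n+"1",p)
x=cv2.imread("pics/side1.png")[140:290,190:340];cv2.imwrite("pics/side1c.png",cv2.resize(x,None,fx=4,fy=4,interpolation=2))
E
```

```text
t 8.5 jig pos 52.3 5.0 62.3 F jig -0.4 1.0 0.3 gap 58.4 ff 0.0 q6 -1.41
clock: 9.0
eef_pos: [579.2, 200.4, 168.3]
eef_rot: [3.14, 0.009, -3.03]
wrist_force: [-0.2, 0.3, 0.1]
finger_gap: 60.1
finger_force: 0.0
t 9.0 jig pos 52.6 2.8 168.3 F jig 0.3 0.2 0.1 gap 60.1 ff 0.0 q6 -1.41
tool delta [  -2.9 -137.6    5.1]
rotvec [-0.006  0.008 -1.572]
rotvec [0.008 0.006 1.57 ]
```

View pics/side1c.png

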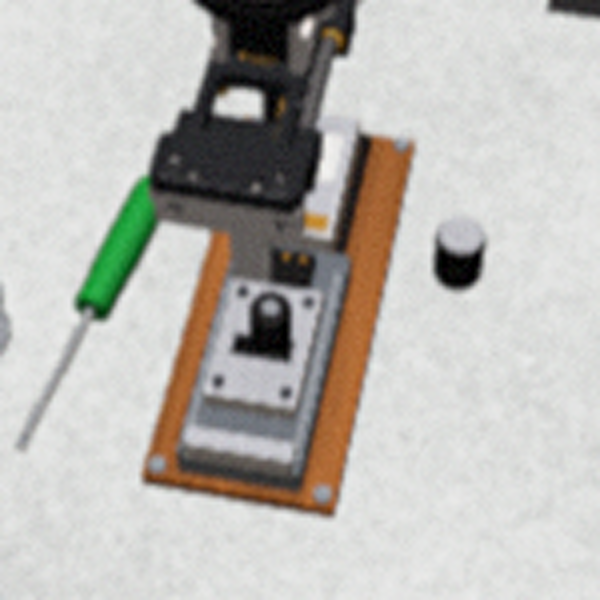

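The view shows the carriage drawn back with the knob at (268,315), shifted to the notch side, and the contact arm clear of the unit. It is parked, so I'll move on to the unit.

In the tool's units: -137 mm is -0.548, -125 mm is -0.5, 0.7 rad is 0.2228.

```bash

echo '[0, -0.16, 0, 0, 0, 0.0446, 0, -0.34, 0, 0, 0, 0.0891, 0, -0.5, 0, 0, 0, 0.1337, -0.012, -0.548, 0, 0, 0, 0.1783, -0.012, -0.548, 0, 0, 0, 0.2228]' | python3 nudge.py 70 >/dev/null
echo '[0, 0, 0, 0, 0, 0.0446, 0, 0, 0, 0, 0, 0.0891, 0, 0, 0, 0, 0, 0.1337, 0, 0, 0, 0, 0, 0.1783, 0, 0, 0, 0, 0, 0.2228]' | python3 nudge.py >/dev/null
echo '[0, 0, 0, 0, 0, 0.0318, 0, 0, 0, 0, 0, 0.0541, 0, 0, 0, 0, 0, 0.0541, 0, 0, 0, 0, 0, 0.0541]' | python3 nudge.py >/dev/null; python3 go.py -85 0 22 y
python3 - <<'E'
from h import *
f=np.load("side1.npz");p,d,K,R,t=[f[k] for k in "pdKRt"];P=cloud(d,K,R,t)
f=np.load("top1.npz");p,d,K,R,t=[f[k] for k in "pdKRt"];P=cloud(d,K,R,t)
E
```

```text
t 10.5 jig pos -84.7 2.4 161.4 F jig 0.0 0.3 -0.1 gap 69.7 ff 0.0 q6 -0.07
tool delta [ -0.3   2.6 139.4]
rotvec [ 0.00e+00 -3.00e-03 -3.14e+00]
rotvec [-0.002 -0.     0.002]
```

In the tool's units: 125 mm is 0.5, 105 mm is 0.42.

```bash

echo '[0, 0.01, 0.14, 0, 0, 0, 0, 0.01, 0.3, 0, 0, 0, 0, 0.01, 0.42, 0, 0, 0, 0, 0.01, 0.5, 0, 0, 0, 0, 0.01, 0.5, 0, 0, 0]' | python3 nudge.py >/dev/null; python3 go.py -85 0 22 y
echo '[0, 0, 0, 0, 0, 0]' | python3 nudge.py >/dev/null; python3 go.py -85 0 22 y
```

```text
t 11.0 jig pos -84.7 1.3 34.2 F jig -0.3 -0.5 1.6 gap 69.8 ff 0.0 q6 -0.07
tool delta [-0.3  1.4 12.2]
rotvec [ 1.00e-03 -9.00e-03 -3.14e+00]
rotvec [-0.006 -0.     0.001]
t 11.1 jig pos -84.8 -0.7 37.8 F jig -1.0 -1.1 1.0 gap 70.2 ff 0.0 q6 -0.07
tool delta [-0.2 -0.7 15.8]
rotvec [ 0.    -0.    -3.141]
rotvec [-0.    -0.     0.001]
```

```bash

echo '[0, 0, 0.032, 0, 0, 0, 0, 0, 0.06, 0, 0, 0, 0, 0, 0.06, 0, 0, 0, 0, 0, 0.06, 0, 0, 0]' | python3 nudge.py >/dev/null; python3 go.py
echo '[0, 0, 0, 0, 0, 0, 0, 0, 0, 0, 0, 0, 0, 0, 0, 0, 0, 0, 0, 0, 0, 0, 0, 0, 0, 0, 0, 0, 0, 0]' | python3 nudge.py 0 25 >/dev/null; python3 go.py
```

```text
t 11.5 jig pos -84.7 -0.5 22.5 F jig -1.4 -0.6 0.2 gap 70.0 ff 0.0 q6 -0.07
t 12.0 jig pos -84.8 -0.5 22.6 F jig 0.4 0.7 1.2 gap 41.9 ff 25.0 q6 -0.07
```

Gripped at 41.9 mm, which matches the unit's width. Lift it, and refine the tray pose from the earlier frames.

In the tool's units: -90 mm is -0.36, -65 mm is -0.26.

```bash

echo '[0, 0, -0.032, 0, 0, 0, 0, 0, -0.08, 0, 0, 0, 0, 0, -0.16, 0, 0, 0, 0, 0, -0.26, 0, 0, 0, 0, 0, -0.36, 0, 0, 0]' | python3 nudge.py >/dev/null
echo '[0, 0, -0.04, 0, 0, 0, 0, 0, -0.04, 0, 0, 0]' | python3 nudge.py
python3 - <<'E'
from h import *
for n in("top","side"):
    p,d,K,R,t=cam(n)
    save(n+"2",p);P=cloud(d,K,R,t)
    # tray: dark pixels around measured centre (rim outline in plane z=26)
    g=cv2.cvtColor(p,cv2.COLOR_RGB2GRAY);bench=np.median(g[(abs(P[...,2])<5)])
    m=((g<.78*bench)&(abs(P[...,0]-638)<85)&(abs(P[...,1]+220)<95)).astype(np.uint8)
    c=max(cv2.findContours(m,0,2)[0],key=cv2.contourArea)
    W=np.array([ray(u,v,26,K,R,t)[:2] for u,v in cv2.convexHull(c)[:,0]],np.float32);print(n,cv2.minAreaRect(W))
s=manip.read_state();print(s["eef_pos"],s["finger_gap"],s["finger_force"],s["wrist_force"])
a=cv2.imread("pics/side2.png")[50:300,150:450];cv2.imwrite("pics/side2c.png",cv2.resize(a,None,fx=2.4,fy=2.4,interpolation=2))
E
python3 go.py
```

```text
clock: 12.7
eef_pos: [598.5, 64.3, 124.1]
eef_rot: [3.139, 0.0, 1.683]
wrist_force: [0.3, 0.7, -1.3]
finger_gap: 41.7
finger_force: 25.0
top ((642.089111328125, -220.86233520507812), (132.690673828125, 155.79270935058594), 0.23871886730194092)
side ((602.2423095703125, -251.92393493652344), (61.741153717041016, 77.98360443115234), 14.634598731994629)
[597.47213551  64.21461694 121.58607907] 41.87291453594932 24.999440610408783 [ 0.27887295  0.24458609 -2.37542624]
t 12.8 jig pos -84.7 -0.1 121.6 F jig 0.2 -0.3 -2.4 gap 41.9 ff 25.0 q6 -0.07
```

View pics/side2c.png

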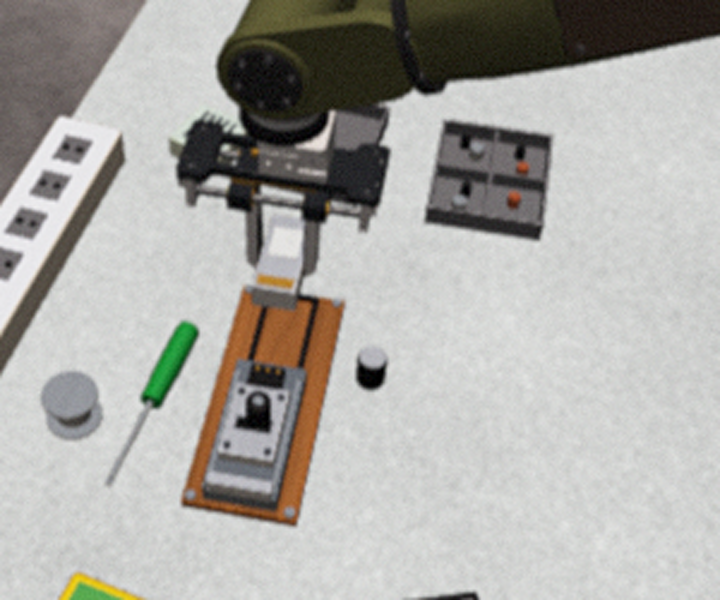

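Unit is held level and the probe is still parked, with the knob at (258,405) in the crop. Now to the tray.

In the tool's units: -180 mm is -0.72, -140 mm is -0.56, 0.112 rad is 0.0357.

```bash

echo '[-0.1, 0.004, 0, 0, 0, 0, -0.24, 0.008, 0, 0, 0, 0.0095, -0.4, 0.016, 0, 0, 0, 0.0191, -0.56, 0.024, 0, 0, 0, 0.0286, -0.72, 0.028, 0, 0, 0, 0.0357]' | python3 nudge.py >/dev/null
echo '[-0.152, -0.0008, 0, 0, 0, 0, -0.28, -0.0016, 0, 0, 0, 0, -0.38, -0.002, 0, 0, 0, 0, -0.422, -0.002, 0, 0, 0, 0, -0.422, -0.002, 0, 0, 0, 0]' | python3 nudge.py >/dev/null
echo '[0, 0, 0, 0, 0, 0, 0, 0, 0, 0, 0, 0]' | python3 nudge.py
```

```text
clock: 14.0
eef_pos: [624.6, -217.9, 122.2]
eef_rot: [-3.141, -0.0, 1.572]
wrist_force: [-0.2, 0.1, -2.3]
finger_gap: 41.6
finger_force: 25.0
```

In the tool's units: 92 mm is 0.368, 85 mm is 0.34.

```bash

echo '[0, 0.032, 0.06, 0, 0, 0, 0, 0.064, 0.16, 0, 0, 0, 0, 0.064, 0.26, 0, 0, 0, 0, 0.064, 0.34, 0, 0, 0, 0, 0.064, 0.368, 0, 0, 0]' | python3 nudge.py >/dev/null
echo '[0, 0, 0, 0, 0, 0, 0, 0, 0, 0, 0, 0]' | python3 nudge.py
echo '[0, 0, 0.012, 0, 0, 0, 0, 0, 0.024, 0, 0, 0, 0, 0, 0.036, 0, 0, 0, 0, 0, 0.048, 0, 0, 0, 0, 0, 0.048, 0, 0, 0]' | python3 nudge.py
```

```text
clock: 14.7
eef_pos: [641.1, -219.2, 31.7]
eef_rot: [3.14, 0.001, 1.571]
wrist_force: [-0.2, -0.2, -2.2]
finger_gap: 41.8
finger_force: 25.0
clock: 15.2
eef_pos: [640.2, -219.3, 17.9]
eef_rot: [-3.141, -0.0, 1.571]
wrist_force: [0.8, -0.1, -1.9]
finger_gap: 41.5
finger_force: 25.0
```

In the tool's units: 3.5 mm is 0.014, 3 mm is 0.012.

```bash

echo '[0, 0, 0.004, 0, 0, 0, 0, 0, 0.008, 0, 0, 0, 0, 0, 0.012, 0, 0, 0, 0, 0, 0.014, 0, 0, 0, 0, 0, 0.014, 0, 0, 0]' | python3 nudge.py
echo '[0, 0, 0, 0, 0, 0, 0, 0, 0, 0, 0, 0]' | python3 nudge.py
```

```text
clock: 15.7
eef_pos: [640.5, -219.4, 14.9]
eef_rot: [-3.142, -0.0, 1.571]
wrist_force: [0.5, 0.3, -3.2]
finger_gap: 41.7
finger_force: 25.0
clock: 15.9
eef_pos: [640.5, -219.3, 15.0]
eef_rot: [3.142, 0.0, 1.571]
wrist_force: [-0.4, 0.6, -2.3]
finger_gap: 42.0
finger_force: 25.0
```

In the tool's units: 1 mm is 0.004, 0.5 mm is 0.002.

```bash

echo '[0, 0, 0.002, 0, 0, 0, 0, 0, 0.004, 0, 0, 0, 0, 0, 0.004, 0, 0, 0]' | python3 nudge.py|sed -n '2p;4p'
echo '[0, 0, 0.002, 0, 0, 0, 0, 0, 0.004, 0, 0, 0, 0, 0, 0.004, 0, 0, 0]' | python3 nudge.py|sed -n '2p;4p'
```

```text
eef_pos: [640.5, -219.4, 14.6]
wrist_force: [-2.7, 0.6, 5.8]
eef_pos: [640.6, -219.4, 14.6]
wrist_force: [-9.6, 3.3, 15.1]
```

In the tool's units: -1 mm is -0.004.

```bash

echo '[0, 0, -0.004, 0, 0, 0, 0, 0, -0.004, 0, 0, 0]' | python3 nudge.py|sed -n '2p;4p'
echo '[0, 0, 0, 0, 0, 0, 0, 0, 0, 0, 0, 0, 0, 0, 0, 0, 0, 0, 0, 0, 0, 0, 0, 0, 0, 0, 0, 0, 0, 0]' | python3 nudge.py 62
echo '[0, 0, -0.04, 0, 0, 0, 0, 0, -0.12, 0, 0, 0, 0, 0, -0.24, 0, 0, 0, 0, 0, -0.4, 0, 0, 0, 0, 0, -0.56, 0, 0, 0]' | python3 nudge.py
echo '[0.16, -0.04, 0, 0, 0, 0, 0.32, -0.08, 0, 0, 0, 0, 0.48, -0.24, 0, 0, 0, 0, 0.6, -0.4, 0, 0, 0, 0, 0.68, -0.56, 0, 0, 0, 0]' | python3 nudge.py>/dev/null
echo '[0, -0.16, 0, 0, 0, 0, 0, -0.24, 0, 0, 0, 0, 0, -0.24, 0, 0, 0, 0, 0, -0.24, 0, 0, 0, 0]' | python3 nudge.py
python3 - <<'E'
from h import *
a=[]
for n in("top","side"):
    p,d,K,R,t=cam(n); a.append(p[130:290,180:420] if n=="top" else p[70:290,180:400])
    P=cloud(d,K,R,t);q=(abs(P[...,0]-640)<15)&(abs(P[...,1]+219)<35);print(n,"unit top z",np.percentile(P[q][:,2],[10,50,90]))
a=[cv2.resize(i,(400,int(400*i.shape[0]/i.shape[1])),interpolation=2) for i in a];h=max(i.shape[0] for i in a)
save("end",np.hstack([cv2.copyMakeBorder(i,0,h-i.shape[0],0,0,0) for i in a]))
E
```

```text
eef_pos: [640.6, -219.4, 14.6]
wrist_force: [-3.1, 1.4, 7.1]
clock: 17.2
eef_pos: [640.5, -219.4, 13.9]
eef_rot: [-3.142, 0.0, 1.571]
wrist_force: [1.0, -0.8, 0.8]
finger_gap: 61.9
finger_force: 0.0
clock: 17.7
eef_pos: [640.2, -219.3, 156.1]
eef_rot: [3.142, 0.0, 1.571]
wrist_force: [0.9, -0.9, -0.3]
finger_gap: 61.7
finger_force: 0.0
clock: 18.6
eef_pos: [442.2, -50.0, 154.9]
eef_rot: [3.14, 0.0, 1.571]
wrist_force: [-0.3, -0.2, -0.2]
finger_gap: 62.2
finger_force: 0.0
top unit top z [29.5755033  32.19982537 34.82609378]
side unit top z [29.0597693  31.64669741 33.82939913]
```

View pics/end.png

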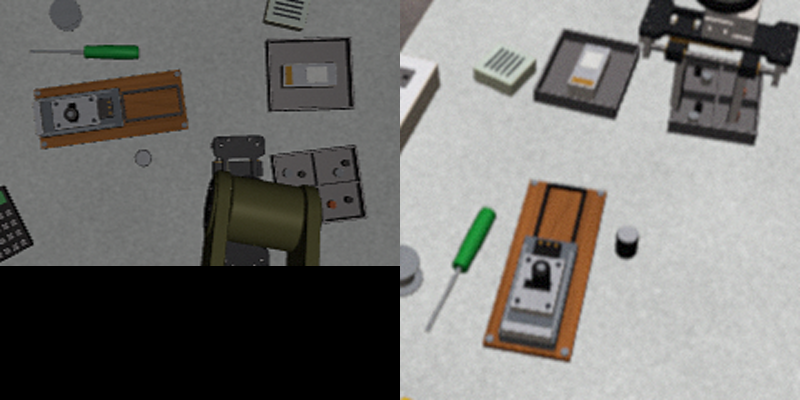

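The unit lies flat in the open tray (top at 32 mm as expected; (310,75) in the top crop). The probe is still parked and the arm is clear.

```bash
python3 -c "
from cell import manip
print(manip.sign_off())"
```

```text
the job is handed in; nothing more can be done
None
```

The probe is parked in its holding notch, the unit lies flat and right way up in the open tray, and the job was handed in at about 19 s; the hand-in gave no verdict.

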